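# Dose one cork from the stopper wheel

### The arm

A 7-joint arm with a two-finger parallel gripper is mounted at the origin on a cart in front of the work surface, level with it; the furniture and walls round the work are solid. World frame = base frame: x ahead of the robot, y to its left, z up, the work surface at z = 0. Lengths are in m, angles in rad, forces in N, time in s.
With the tool pointing down it reaches from about 0.4 to 0.85 m from the base axis. Payload 10.4 kg.
Tool frame: the origin (TCP) lies where the fingers leave the gripper's body, on its centre line; the fingertips stand 70 mm ahead of it and the grasp point (between the pads) lies 51 mm ahead of it (r.tip_reach is the distance from the TCP to the fingertips, in m); z points along the fingers, y is the line along which they close (so a half turn about z gives the same grasp; the last joint's range is limited). The gripper opens to 87 mm and grips with 3 to 60 N. Pads are 19 mm wide; open, the fingers measure 117 mm over their backs; the gripper's body (75 mm by 190 mm) begins 51 mm behind the grasp point.
Start: joints at [1.097, 0.332, -0.065, 1.46, 0.022, 1.35, -0.088], TCP at [0.272, -0.563, 0.292] pointing down, gripper open.
Joint ranges: [-2.6, 2.6], [-0.5, 2.12], [-1.47, 1.34], [0.16, 2.42], [-1.27, 4.41], [0.06, 2.06], [-2.6, 2.6]. Speed limits (rad/s): [2.22, 2.22, 2.79, 2.79, 3.14, 3.14, 3.14].

### API

Orientations are given as [roll, pitch, yaw] about the fixed x, y, z axes, in that order (R = Rz(yaw) Ry(pitch) Rx(roll)).
In Python, from cell import r gives the robot as it stands. The module is installed in compiled form; this text tells all that it offers.
- The arm moves only by the tool servo_tool, never from a script. Its argument "series" is a list of rows, each a list of 3 entries, a list of its own where there are three numbers: the gripper command: -1 is fully open, 1 is shut, values between are in proportion, then the shift along the tool's x, y, z in m, then the turn, a rotation vector about the tool's x, y, z in rad. A call has 1 to 10 rows; each row shifts and turns the commanded pose from where the row before left it, along the tool's axes as they then stand; what a row does not reach is not made up. A row lasts 1/10 s, in which the tool goes at most 50 mm and 8.59 degrees, less where a joint would pass 70% of its speed; a pose out of reach is approached as far as the arm can. A call with a gripper value outside its range is refused whole. The fingers move at their own pace and stop on an object; "force" is the grip in N (left out, the last holds). Time passes only in rows, so rows that do not move let the fingers close. It gives the time, the measured TCP pose, the force, the opening and the grip force at its end, in the units of the state.
- r.get_obs(): the state, without advancing time (a new reading comes with each control period).
- r.snapshot(name): name is "side" or "top" or "wrist"; returns a dict with "image" (420x560x3 uint8, red, green, blue), "range_z" (420x560 float32, m along the optical axis (not along the pixel's ray), 0 where there is no reading), "intrinsics" (3x3 intrinsics, pixels), "position" and "attitude" of the camera in the world; the wrist camera has in their place "T_tool_cam" (4x4, takes a point from camera to tool coordinates, whose origin is the TCP and whose axes are the flange's). Camera axes: x right, y down, z forward; pixel columns grow to the right and rows downward; lengths in m; the calibration is good to about 2 mm. A picture is of the moment at which its call begins: read the wrist's pose just before it.
- r.job_done(): hands the job in; it is judged then, once.
The state is a dict: "clock": time; "qpos": joint angles; "qvel": joint speeds; "effort": joint torques, N m; "position": TCP position; "eef_rot": TCP orientation; "ft_force": force on the tool from outside, world axes, zero at the start; "moment": the same for the moment, N m; "width": opening from 0.0 (shut) to 1.0 (fully open); "grip_force": force on a finger pad.
Only numpy, scipy, OpenCV 4.12 (cv2) and the standard library are available. Lean on these libraries where they do the work, as an engineer would, in place of code of your own. Each camera call takes 0.05 s, during which the arm holds its last target. There are 200 camera calls.

### The job

Turn the dosing wheel by the bar handle on its hub until the pocket that holds the cork stands over the trap door in the deck, then push the trap lever over so that the trap tips the cork out into the tray underneath. Leave the glass marble in its pocket of the wheel, and do not touch the cork or the marble with the gripper.

Things in the scene. Friction and masses are not known exactly. Their poses are not given: they have to be found in the camera images.
- dispenser: Fixed stopper dispenser, 200 x 200 mm in plan. Origin: centre of its underside, on the bench, on the wheel's vertical axis; z up; -x is its front, where trap and lever are. A square aluminium deck (190 mm, top 100 mm above the bench) on four posts carries the wheel.
- trap_place (a point): Middle of the shut trap door (where the cork's pocket should be), flush with the deck top, 64 mm in front of the wheel's axis; axes as the dispenser's. The door is 48 mm along x, reaches 28 mm to +y and 34 mm to -y, springs shut, hinged along x at its -y edge, 3 mm below the deck top. A cork within 10 degrees about the wheel's axis falls freely when it opens.
- lever_ball (a point): Centre of the black 16 mm ball on the trap lever: a 10 mm round bar, 80 mm long from the hinge line, on the same rod as the door, 50 mm in front (-x) of the trap's centre. Shut: leans 35 deg to the dispenser's -y, ball 163 mm up. Push it sideways to +y (1 to 4 N): the door tips as far as the lever turns, 80 deg at the stop. Hold at 70 or more for 1 s; let go, it springs back.
- tray_floor (a point): Centre of the inner floor of the steel tray under the trap, 9 mm above the bench; axes as the dispenser's. Tray 100 mm along x, 140 mm along y, walls 3 mm, open top, rim 32 mm above the bench.
- wheel_handle (a point): Centre of the wooden bar on the wheel's hub, on its vertical axis, 150 mm above the bench. Bar 56 mm along this frame's x, 12 mm along y, 32 mm high. The wheel turns both ways with light friction (0.04 N m) and stays put. Six round open-ended pockets (bore 34 mm, rims 118 mm above the bench), 64 mm from the axis, every 60 deg from +x, carry their contents over the deck.
- cork: Cork stopper in one pocket of the wheel, 45 to 75 degrees from the trap on either side: tapered, 24 mm across at the top, 22 mm high, 15 g. Origin: centre of its underside, z up its axis. It stands on the deck, its top 4 mm above the pocket rim. Other corks lying on the bench are not meant.
- marble_center (a point): Centre of the green glass marble, a ball 26 mm in diameter, in another pocket of the wheel.

How it is judged:
On the way:
1. the cork, in its pocket, stands over the shut trap (y of cork in the frame of dispenser between -0.022 and 0.022 m and x of cork in the frame of dispenser between -0.085 and -0.045 m and height (world z) of cork between 0.094 and 0.104 m), for 0.2 s.
At the end, for the whole second after the job is handed in: The cork lies at rest in the tray under the trap (inside the tray's outline, its origin less than 45 mm above the bench); the marble is still in its pocket on the deck (centre within 80 mm of the wheel's axis and more than 105 mm above the bench) (x of cork in the frame of dispenser between -0.097 and 0.003 m and y of cork in the frame of dispenser between -0.065 and 0.075 m and height (world z) of cork below 0.045 m and linear speed of cork below 0.03 m/s and horizontal distance between marble_center and wheel_handle below 0.08 m and height (world z) of marble_center above 0.105 m); the robot touches nothing.
It fails at once if the gripper touches the cork (contact force between the fingers and cork above 0.5 N).
It fails at once if the marble leaves its pocket (height (world z) of marble_center below 0.1 m).
It fails at once if the gripper touches the marble (contact force between the fingers and marble above 0.5 N).
It also fails if it takes over 53 s, if anything falls off the work surface, if the arm or the gripper's body presses on something with over 40 N, if the wrist force passes 120 N, or if a joint passes its speed limit or range.

## Working session

There is one attempt and no reset: what is moved stays moved. The work goes in short steps, Python scripts to look and compute and a tool call to move; the robot and the scene stay as the last step left them, time stands still between calls to the robot, and variables do not carry over. Pictures are saved under pics/ and viewed, at most 10 in all, crops included, and the job is handed in when it is done.

Besides the shell and the picture viewer there is one more tool, called after ">>>" as name([rows], argument=value, ...), one row to a line, values as JSON. servo_tool: Moves the arm, as the interface text tells. Its arguments: {"type":"object","properties":{"series":{"type":"array"},"force":{"type":"number"}},"required":["series"]}

```bash
mkdir -p pics; cat > h.py <<'E'
import numpy as np,cv2,pickle
from scipy.spatial.transform import Rotation as R
from cell import r
def snap(n,f):
    s=r.snapshot(n); cv2.imwrite('pics/'+f+'.png',s['image'][:,:,::-1]); pickle.dump(s,open(f+'.pkl','wb')); return s
E
python3 - <<'E'
from h import *
o=r.get_obs();print(o)
s=snap('top','top');t=snap('side','side')
for q in(s,t):print(q['position'],q['attitude'],q['intrinsics'])
E
```

```text
{'clock': 0.0, 'qpos': array([ 1.09740645,  0.33287856, -0.06472331,  1.4609736 ,  0.02165234,
        1.3499062 , -0.08849376]), 'qvel': array([ 0.00097021, -0.00158819, -0.00150283, -0.00189714,  0.0004101 ,
        0.00065125, -0.00087583]), 'effort': array([ 2.13512940e-04, -6.23252964e+01,  2.48328916e-02, -3.89894557e+01,
       -6.13893592e-02,  3.97649815e-02,  1.09427294e-04]), 'position': array([ 0.27216323, -0.56229361,  0.29143436]), 'eef_rot': array([-3.14012849e+00,  1.12903452e-04,  4.50851413e-01]), 'ft_force': array([0.01695485, 0.38705203, 0.56623279]), 'moment': array([-0.02875212, -0.02970475, -0.08115026]), 'grip_force': 0.0, 'width': 0.9996725478153676}
[ 0.32768832 -0.35703739  0.96530884] [-2.97370941  0.03768225 -1.5664377 ] [[538.8440081    0.         287.22741022]
 [  0.         538.8440081  215.60471806]
 [  0.           0.           1.        ]]
[0.20111304 0.34855813 0.53645392] [-2.05505694  0.01391372 -2.7656059 ] [[417.58625356   0.         281.49704758]
 [  0.         417.58625356 210.33768117]
 [  0.           0.           1.        ]]
```

View pics/top.png

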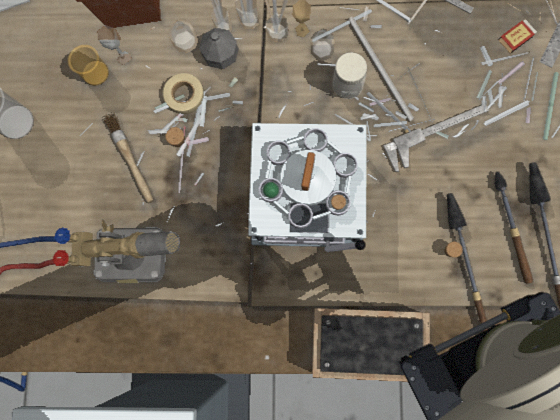

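View pics/side.png

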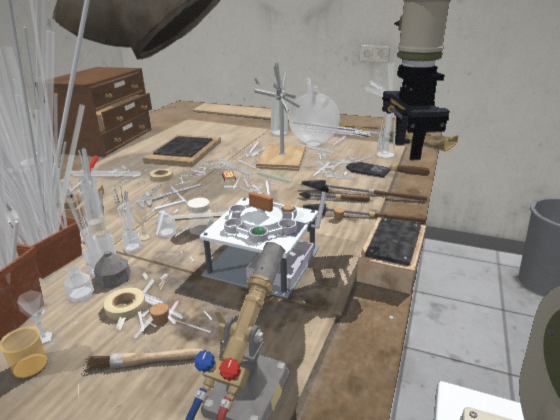

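The top view shows the deck centred near px (308,180), the bar handle at (308,171), the marble at (270,189), the cork at (339,202), the dark trap gap at (305,222) and the lever ball at (361,244). In the side view the deck is mid-image with the lever on its right edge, and the torch stands next to the dispenser on the +y side.

```bash
cat >> h.py <<'E'
def cloud(s):
    K=s['intrinsics'];d=s['range_z'];v,u=np.mgrid[:d.shape[0],:d.shape[1]]
    c=np.stack([(u-K[0,2])/K[0,0]*d,(v-K[1,2])/K[1,1]*d,d],-1)
    P=c@R.from_euler('xyz',s['attitude']).as_matrix().T+s['position']; P[d==0]=np.nan
    return P
E
python3 - <<'E'
from h import *
s=pickle.load(open('top.pkl','rb'));P=cloud(s)
for n,(u,v) in dict(c1=(257,129),c2=(360,129),c3=(361,231),c4=(254,233),cork=(339,202),marb=(270,189),ball=(361,244),handle=(308,171)).items():print(n,P[v,u].round(4))
z=P[...,2];W=np.zeros(z.shape,bool);W[115:250,240:375]=1
m=(W&(abs(z-.1)<.006)).astype(np.uint8)
p=P[m>0][:,:2].astype(np.float32)
print('deck',cv2.minAreaRect(p))
h=W&(z>.14)&(z<.18);h[:,340:]=0
p=P[h];print('handle',len(p),p.mean(0),cv2.minAreaRect(p[:,:2].astype(np.float32)))
b=W.copy();b[:,:345]=0;b[:232]=0;b[255:]=1;b[:, :345]=0;b[260:]=0
b&=(z>.11);p=P[b];print('ball',len(p),p[p[:,2].argsort()[-8:]].round(4))
E
```

```text
c1 [ 0.6214 -0.2725  0.1015]
c2 [ 0.6196 -0.4443  0.1026]
c3 [ 0.4485 -0.4427  0.1029]
c4 [ 0.446  -0.2697  0.0982]
cork [ 0.4923 -0.4068  0.1224]
marb [ 0.513  -0.2971  0.1261]
ball [ 0.4197 -0.4357  0.1699]
handle [ 0.5319 -0.3577  0.1664]
deck ((0.5256755948066711, -0.3568570613861084), (0.1891477406024933, 0.21169690787792206), 88.69759368896484)
handle 309 [ 0.53314829 -0.35774102  0.16370742] ((0.5350569486618042, -0.3577163517475128), (0.011824716813862324, 0.0555880181491375), 78.8990707397461)
ball 162 [[ 0.4226 -0.4357  0.1704]
 [ 0.4152 -0.4371  0.1704]
 [ 0.4211 -0.4386  0.1705]
 [ 0.4211 -0.4342  0.1707]
 [ 0.4166 -0.4356  0.1707]
 [ 0.421  -0.4371  0.171 ]
 [ 0.4195 -0.437   0.1714]
 [ 0.4194 -0.434   0.1721]]
```

Wheel axis is near (0.535, -0.3577). The bar yaw is about -11°, the cork sits at -131° and its target is about -180.7°, so the wheel has to turn about 50° clockwise. Next I move above the hub.

>>> servo_tool([
  [-1,[0.0326,-0.007,0],[0,0,0]],
  [-1,[0.0326,-0.007,0],[0,0,0]],
  [-1,[0.0326,-0.007,0],[0,0,0]],
  [-1,[0.0326,-0.007,0],[0,0,0]],
  [-1,[0.0326,-0.007,0],[0,0,0]],
  [-1,[0.0326,-0.007,0],[0,0,0]],
  [-1,[0.0326,-0.007,0],[0,0,0]],
  [-1,[0.0326,-0.007,0],[0,0,0]],
  [-1,[0.0326,-0.007,0],[0,0,0]],
  [-1,[0.0326,-0.007,0],[0,0,0]],
])

```text
clock: 1.1
position: [0.5361, -0.3566, 0.2919]
eef_rot: [-3.141, 0.0, 0.451]
ft_force: [0.0, 0.6, -0.1]
width: 1.005
grip_force: 0.0
```

>>> servo_tool([
  [-1,[0,0,0],[0,0,0.13]],
  [-1,[0,0,0],[0,0,0.13]],
  [-1,[0,0,0],[0,0,0.13]],
  [-1,[0,0,0],[0,0,0.13]],
  [-1,[0,0,0],[0,0,0.12]],
  [-1,[0,0,0],[0,0,0]],
  [-1,[0,0,0],[0,0,0]],
])

```text
clock: 1.8
position: [0.5352, -0.3574, 0.2919]
eef_rot: [-3.142, 0.001, -0.186]
ft_force: [-0.1, -0.0, 0.8]
width: 0.996
grip_force: 0.0
```

```bash
python3 - <<'E'
from h import *
o=r.get_obs();s=snap('wrist','w1');print(o['position'],o['eef_rot'],o['clock'],o['ft_force'],s['T_tool_cam'])
K=s['intrinsics'];d=s['range_z'];v,u=np.mgrid[:420,:560]
c=np.stack([(u-K[0,2])/K[0,0]*d,(v-K[1,2])/K[1,1]*d,d,np.ones_like(d)],-1)@s['T_tool_cam'].T
P=c[...,:3]@R.from_euler('xyz',o['eef_rot']).as_matrix().T+o['position']
m=(d>0)&(abs(P[...,2]-.164)<.012)&(np.hypot(P[...,0]-.535,P[...,1]+.357)<.045)
p=P[m];print(len(p),p.mean(0),cv2.minAreaRect(p[p[:,2]>.16][:,:2].astype(np.float32)))
E
```

```text
[ 0.53519828 -0.35740585  0.29194968] [-3.14151359e+00  5.11137678e-04 -1.85512301e-01] 1.8 [-0.07855153 -0.00377446  0.8042623 ] [[-1.07505767e-03 -9.70185401e-01 -2.42361574e-01  6.60170243e-02]
 [ 9.99999378e-01 -9.70959798e-04 -5.48956584e-04 -8.79245645e-04]
 [ 2.97266319e-04 -2.42362013e-01  9.70185841e-01 -9.27571489e-02]
 [ 0.00000000e+00  0.00000000e+00  0.00000000e+00  1.00000000e+00]]
1356 [ 0.53873788 -0.35781683  0.16544561] ((0.5370517373085022, -0.3576432168483734), (0.011843865737318993, 0.053449518978595734), 79.01087188720703)
```

View pics/w1.png

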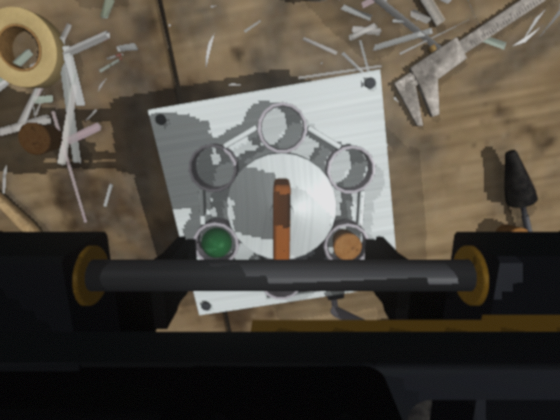

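The wrist view shows the bar vertical at px (282,220), central between the fingers, with the marble at (215,242) and the cork at (347,245). The alignment is good, so I descend and grip.

>>> servo_tool([
  [-1,[0,0,0.017],[0,0,0]],
  [-1,[0,0,0.017],[0,0,0]],
  [-1,[0,0,0.017],[0,0,0]],
  [-1,[0,0,0.017],[0,0,0]],
  [-1,[0,0,0.017],[0,0,0]],
  [-1,[0,0,0],[0,0,0]],
])

```text
clock: 2.45
position: [0.5342, -0.357, 0.2047]
eef_rot: [-3.14, 0.004, -0.187]
ft_force: [0.2, -0.1, -0.4]
width: 0.999
grip_force: 0.0
```

>>> servo_tool([
  [1,[0,0,0],[0,0,0]],
  [1,[0,0,0],[0,0,0]],
  [1,[0,0,0],[0,0,0]],
  [1,[0,0,0],[0,0,0]],
  [1,[0,0,0],[0,0,0]],
  [1,[0,0,0],[0,0,0]],
  [1,[0,0,0],[0,0,0]],
  [1,[0,0,0],[0,0,0]],
  [1,[0,0,0],[0,0,0]],
  [1,[0,0,0],[0,0,0]],
], force=12)

```text
clock: 3.45
position: [0.5353, -0.3575, 0.2072]
eef_rot: [3.142, -0.0, -0.189]
ft_force: [0.1, 1.3, -0.7]
width: 0.177
grip_force: 0.0
```

>>> servo_tool([
  [1,[0,0,0],[0,0,0]],
  [1,[0,0,0],[0,0,0]],
  [1,[0,0,0],[0,0,0]],
  [1,[0,0,0],[0,0,0]],
])

```text
clock: 3.85
position: [0.5351, -0.3581, 0.2073]
eef_rot: [3.141, -0.0, -0.19]
ft_force: [1.0, -4.1, -1.8]
width: 0.136
grip_force: 12.0
```

>>> servo_tool([
  [1,[0,0,0],[0,0,0.04]],
  [1,[0,0,0],[0,0,0.05]],
  [1,[0,0,0],[0,0,0.05]],
  [1,[0,0,0],[0,0,0.05]],
  [1,[0,0,0],[0,0,0.05]],
  [1,[0,0,0],[0,0,0.05]],
  [1,[0,0,0],[0,0,0.05]],
  [1,[0,0,0],[0,0,0.05]],
  [1,[0,0,0],[0,0,0.04]],
  [1,[0,0,0],[0,0,0]],
])

```text
clock: 4.85
position: [0.5351, -0.358, 0.2073]
eef_rot: [3.141, -0.001, -0.62]
ft_force: [-0.1, -4.4, -1.9]
width: 0.137
grip_force: 12.0
```

>>> servo_tool([
  [1,[0,0,0],[0,0,0.04]],
  [1,[0,0,0],[0,0,0.05]],
  [1,[0,0,0],[0,0,0.05]],
  [1,[0,0,0],[0,0,0.05]],
  [1,[0,0,0],[0,0,0.05]],
  [1,[0,0,0],[0,0,0.05]],
  [1,[0,0,0],[0,0,0.05]],
  [1,[0,0,0],[0,0,0.05]],
  [1,[0,0,0],[0,0,0.04]],
  [1,[0,0,0],[0,0,0]],
])

```text
clock: 5.85
position: [0.5351, -0.358, 0.2073]
eef_rot: [3.141, -0.001, -1.049]
ft_force: [-0.2, -5.8, -2.1]
width: 0.139
grip_force: 12.0
```

```bash
python3 - <<'E'
from h import *
s=snap('top','top2');i=s['image'][100:270,230:390,::-1];cv2.imwrite('pics/top2c.png',cv2.resize(i,None,fx=3.5,fy=3.5))
E
```

```text
(no output)
```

View pics/top2c.png

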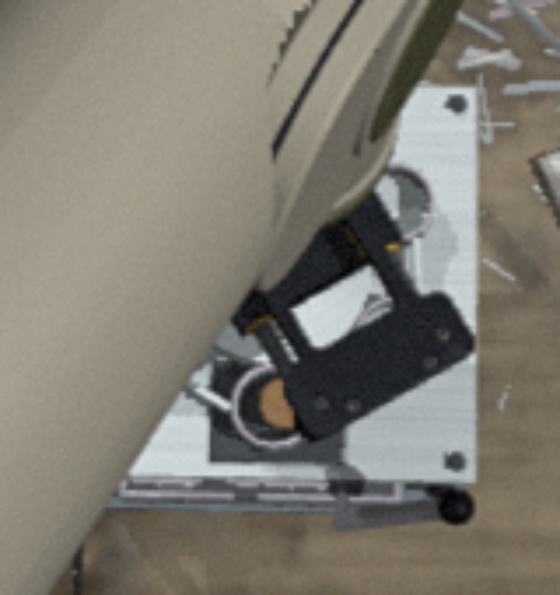

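The crop shows the cork at about full px (310,216), in a pocket over the dark trap and partly hidden by the gripper. I'll check its angle.

```bash
python3 - <<'E'
from h import *
s=pickle.load(open('top2.pkl','rb'));P=cloud(s);i=cv2.cvtColor(s['image'],cv2.COLOR_RGB2HSV)
m=np.zeros((420,560),bool);m[205:225,295:325]=1
m&=(i[...,0]<20)&(i[...,1]>80)&(i[...,2]>90)
v,u=np.nonzero(m);p=P[m];p=p[abs(p[:,2]-.122)<.006]
print(len(u),u.min(),u.max(),v.min(),v.max(),p.min(0),p.max(0),np.median(p,0))
(c,rad)=cv2.minEnclosingCircle(p[:,:2].astype(np.float32));print(c,rad)
E
```

```text
92 304 313 208 221 [ 0.46150903 -0.36550493  0.11754255] [ 0.48323623 -0.3512278   0.12728862] [ 0.47008112 -0.35916192  0.12162787]
(0.4723726212978363, -0.3623393476009369) 0.011404105462133884
```

The cork lags about 5° towards -y. I turn a bit more, let go and rise.

>>> servo_tool([
  [1,[0,0,0],[0,0,0.03]],
  [1,[0,0,0],[0,0,0.03]],
  [1,[0,0,0],[0,0,0]],
  [1,[0,0,0],[0,0,0]],
  [-0.3,[0,0,0],[0,0,0]],
  [-0.3,[0,0,0],[0,0,0]],
  [-0.3,[0,0,0],[0,0,0]],
  [-0.3,[0,0,0],[0,0,0]],
  [-0.3,[0,0,0],[0,0,0]],
  [-0.3,[0,0,0],[0,0,0]],
])

```text
clock: 6.9
position: [0.5353, -0.3575, 0.2073]
eef_rot: [-3.142, 0.0, -1.109]
ft_force: [0.2, -0.6, 0.2]
width: 0.595
grip_force: 0.0
```

>>> servo_tool([
  [-0.3,[0,0,-0.02],[0,0,0]],
  [-0.3,[0,0,-0.02],[0,0,0]],
  [-0.3,[0,0,-0.02],[0,0,0]],
  [-0.3,[0,0,-0.02],[0,0,0]],
  [-0.3,[0,0,-0.02],[0,0,0]],
  [-0.3,[0,0,0],[0,0,0]],
  [-0.3,[0,0,0],[0,0,0]],
])

```text
clock: 7.6
position: [0.5353, -0.3575, 0.3071]
eef_rot: [-3.141, -0.0, -1.109]
ft_force: [0.7, -0.3, -0.9]
width: 0.647
grip_force: 0.0
```

```bash
python3 - <<'E'
from h import *
o=r.get_obs();print(o['position'],o['eef_rot'],o['qpos'],o['width'],o['clock'])
s=snap('wrist','w2')
K=s['intrinsics'];d=s['range_z'];v,u=np.mgrid[:420,:560]
c=np.stack([(u-K[0,2])/K[0,0]*d,(v-K[1,2])/K[1,1]*d,d,np.ones_like(d)],-1)@s['T_tool_cam'].T
P=c[...,:3]@R.from_euler('xyz',o['eef_rot']).as_matrix().T+o['position']
i=cv2.cvtColor(s['image'],cv2.COLOR_RGB2HSV)
m=(d>0)&(abs(P[...,2]-.122)<.008)&(i[...,0]<20)&(i[...,1]>80)&(np.hypot(P[...,0]-.471,P[...,1]+.357)<.03)
print(m.sum(),cv2.minEnclosingCircle(P[m][:,:2].astype(np.float32)) if m.sum() else 0)
E
```

```text
[ 0.53526632 -0.35750392  0.30710265] [-3.14137233e+00 -2.83746215e-04 -1.10919675e+00] [ 0.49943224  0.36401777  0.02458417  1.38813284 -0.00892511  1.38919138
 -2.1559781 ] 0.6466573136155129 7.6
382 ((0.47193410992622375, -0.3594462275505066), 0.012078102678060532)
```

View pics/w2.png

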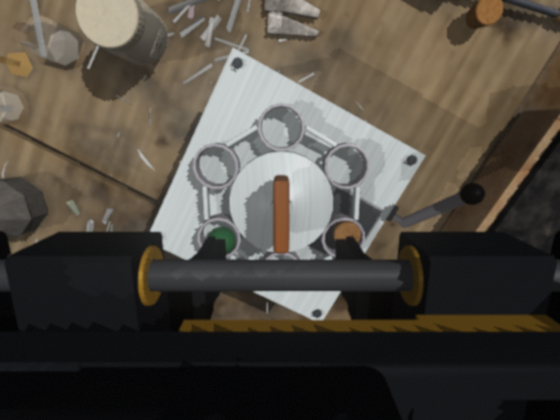

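The cork (345,232) is in its pocket over the trap, about 2 mm off. The marble (222,240) is still in its pocket and the lever ball is at (472,193). I turn the shut gripper to yaw +90° and go to the -y side of the ball.

>>> servo_tool([
  [1,[0,0,0],[0,0,-0.134]],
  [1,[0,0,0],[0,0,-0.134]],
  [1,[0,0,0],[0,0,-0.134]],
  [1,[0,0,0],[0,0,-0.134]],
  [1,[0,0,0],[0,0,-0.134]],
  [1,[0,0,0],[0,0,-0.134]],
  [1,[0,0,0],[0,0,-0.134]],
  [1,[0,0,0],[0,0,-0.134]],
  [1,[0,0,0],[0,0,-0.134]],
  [1,[0,0,0],[0,0,-0.134]],
])

```text
clock: 8.65
position: [0.5349, -0.3573, 0.3057]
eef_rot: [-3.14, 0.001, 0.236]
ft_force: [0.6, -0.4, -0.2]
width: 0.006
grip_force: 0.0
```

>>> servo_tool([
  [1,[0,0,0],[0,0,-0.134]],
  [1,[0,0,0],[0,0,-0.134]],
  [1,[0,0,0],[0,0,-0.134]],
  [1,[0,0,0],[0,0,-0.134]],
  [1,[0,0,0],[0,0,-0.134]],
  [1,[0,0,0],[0,0,-0.134]],
  [1,[0,0,0],[0,0,-0.134]],
  [1,[0,0,0],[0,0,-0.134]],
  [1,[0,0,0],[0,0,-0.134]],
  [1,[0,0,0],[0,0,-0.134]],
])

```text
clock: 9.65
position: [0.5349, -0.3573, 0.3058]
eef_rot: [-3.14, -0.001, 1.577]
ft_force: [0.5, 0.1, -0.4]
width: 0.006
grip_force: 0.0
```

>>> servo_tool([
  [1,[-0.021,-0.023,0],[0,0,0]],
  [1,[-0.021,-0.023,0],[0,0,0]],
  [1,[-0.021,-0.023,0],[0,0,0]],
  [1,[-0.021,-0.023,0],[0,0,0]],
  [1,[-0.021,-0.023,0],[0,0,0]],
  [1,[0,0,0],[0,0,0]],
  [1,[0,0,0],[0,0,0]],
])

```text
clock: 10.35
position: [0.4195, -0.4627, 0.3061]
eef_rot: [-3.141, -0.001, 1.569]
ft_force: [-0.3, -0.2, 0.7]
width: 0.009
grip_force: 0.0
```

>>> servo_tool([
  [1,[0,0,0.02],[0,0,0]],
  [1,[0,0,0.02],[0,0,0]],
  [1,[0,0,0.02],[0,0,0]],
  [1,[0,0,0.02],[0,0,0]],
  [1,[0,0,0],[0,0,0]],
  [1,[0,0,0],[0,0,0]],
])

```text
clock: 10.95
position: [0.421, -0.4616, 0.2272]
eef_rot: [-3.141, -0.001, 1.572]
ft_force: [0.5, 0.1, -0.3]
width: 0.002
grip_force: 0.0
```

>>> servo_tool([
  [1,[0.009,0,0],[0,0,0]],
  [1,[0.009,0,0],[0,0,0]],
  [1,[0.009,0,0],[0,0,0]],
  [1,[0.009,0,0],[0,0,0]],
  [1,[0.009,0,0],[0,0,0]],
  [1,[0.009,0,0],[0,0,0]],
  [1,[0.009,0,0],[0,0,0]],
  [1,[0.009,0,0],[0,0,0]],
  [1,[0.009,0,0],[0,0,0]],
  [1,[0.009,0,0],[0,0,0]],
])

```text
clock: 11.95
position: [0.4201, -0.372, 0.2271]
eef_rot: [-3.141, 0.0, 1.571]
ft_force: [0.3, -3.3, -0.7]
width: 0.003
grip_force: 1.1
```

>>> servo_tool([
  [1,[0.006,0,0],[0,0,0]],
  [1,[0.006,0,0],[0,0,0]],
  [1,[0.006,0,0],[0,0,0]],
  [1,[0,0,0],[0,0,0]],
  [1,[0,0,0],[0,0,0]],
  [1,[0,0,0],[0,0,0]],
])

```text
clock: 12.55
position: [0.4203, -0.3547, 0.2274]
eef_rot: [3.141, -0.0, 1.571]
ft_force: [-0.1, -1.8, 1.1]
width: 0.007
grip_force: 1.0
```

```bash
python3 - <<'E'
from h import *
s=snap('top','t3');t=snap('side','s3')
a=s['image'][100:270,230:390];b=t['image'][160:300,190:350]
cv2.imwrite('pics/p3.png',np.hstack([cv2.resize(a,(400,425)),cv2.resize(b,(400,425))])[:,:,::-1])
E
```

```text
(no output)
```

View pics/p3.png

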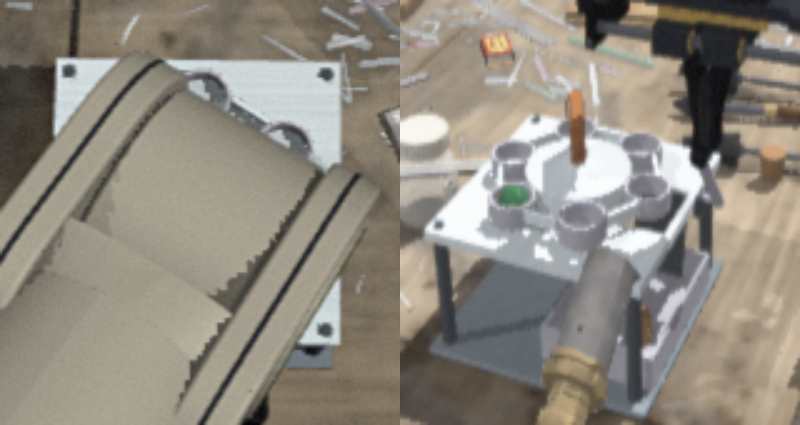

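In the side half, the cork shows in the tray at (648,320), the pocket over the trap at (648,190) looks empty, and the marble is in its pocket at (513,195). I hold a moment longer, let the lever back slowly and rise.

>>> servo_tool([
  [1,[0.002,0,0],[0,0,0]],
  [1,[0,0,0],[0,0,0]],
  [1,[0,0,0],[0,0,0]],
  [1,[0,0,0],[0,0,0]],
  [1,[0,0,0],[0,0,0]],
  [1,[0,0,0],[0,0,0]],
  [1,[0,0,0],[0,0,0]],
  [1,[0,0,0],[0,0,0]],
  [1,[0,0,0],[0,0,0]],
  [1,[0,0,0],[0,0,0]],
])

```text
clock: 13.65
position: [0.4202, -0.3526, 0.2273]
eef_rot: [3.142, 0.0, 1.571]
ft_force: [0.2, -4.7, -2.3]
width: 0.003
grip_force: 2.0
```

>>> servo_tool([
  [1,[-0.012,0,0],[0,0,0]],
  [1,[-0.012,0,0],[0,0,0]],
  [1,[-0.012,0,0],[0,0,0]],
  [1,[-0.012,0,0],[0,0,0]],
  [1,[-0.012,0,0],[0,0,0]],
  [1,[-0.012,0,0],[0,0,0]],
  [1,[-0.012,0,0],[0,0,0]],
  [1,[-0.012,0,0],[0,0,0]],
  [1,[-0.012,0,0],[0,0,0]],
  [1,[-0.012,0,0],[0,0,0]],
])

```text
clock: 14.65
position: [0.4204, -0.4734, 0.2272]
eef_rot: [3.142, -0.0, 1.571]
ft_force: [0.0, 0.6, 0.1]
width: 0.006
grip_force: 0.0
```

>>> servo_tool([
  [1,[-0.03,0,-0.02],[0,0,0]],
  [1,[-0.03,0,-0.02],[0,0,0]],
  [1,[-0.03,0,-0.02],[0,0,0]],
  [1,[-0.03,0,-0.02],[0,0,0]],
  [1,[0,0,0],[0,0,0]],
  [1,[0,0,0],[0,0,0]],
  [1,[0,0,0],[0,0,0]],
])

```text
clock: 15.35
position: [0.4207, -0.5915, 0.3063]
eef_rot: [-3.141, -0.002, 1.572]
ft_force: [0.6, -0.6, -0.3]
width: 0.002
grip_force: 0.0
```

```bash
python3 - <<'E'
from h import *
s=snap('top','t4');t=snap('side','s4')
a=s['image'][100:270,230:390];b=t['image'][160:300,190:350]
cv2.imwrite('pics/p4.png',np.hstack([cv2.resize(a,(400,425)),cv2.resize(b,(400,425))])[:,:,::-1])
P=cloud(t);i=cv2.cvtColor(t['image'],cv2.COLOR_RGB2HSV)
q=P[262:275,285:297];h=i[262:275,285:297];m=(h[...,0]<20)&(h[...,1]>90)
print(m.sum(),np.nanmedian(q[m],0) if m.any() else 0)
E
```

```text
27 [ 0.45922954 -0.32283171  0.02180662]
```

View pics/p4.png

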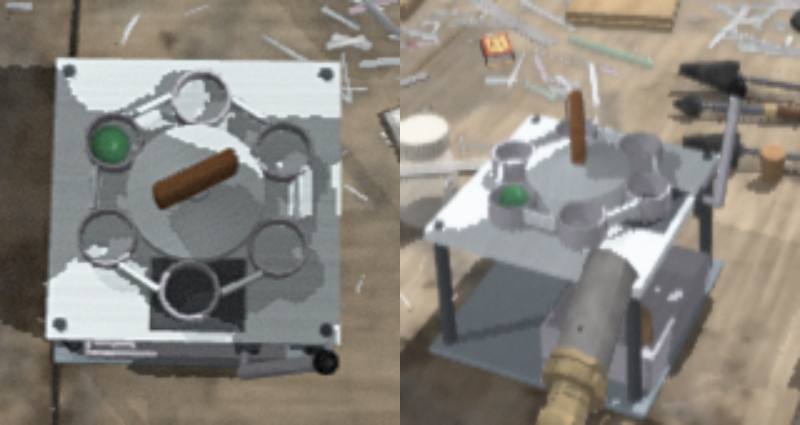

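The picture shows the pocket over the shut trap empty at (190,290) in the left half and the marble in its pocket at (110,145). The lever is back, and the cork lies in the tray at about (0.459, -0.323, 0.02). I hand in the job.

```bash
python3 -c "
from h import *
print(r.job_done())"
```

```text
the job is handed in; nothing more can be done
None
```

The job is handed in: the last images show the cork in the tray, the marble still in its pocket and the arm clear of everything; the hand-in gave no verdict.

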